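Find the full-depth well of the tube warmer with the check thermometer

ROBOT

A 6-joint arm with a two-finger parallel gripper is mounted at the origin on the work surface. World frame = base frame: x ahead of the robot, y to its left, z up, the work surface at z = 0. Lengths are in m, angles in rad, forces in N, time in s.
With the tool pointing down it reaches from about 0.3 to 0.775 m from the base axis. Payload 14.6 kg.
Tool frame: the origin (TCP) lies on the centre line of the jaws, within the pads' length; the fingertips stand 19 mm ahead of it and the grasp point (between the pads) is the TCP; y points along the fingers, x is the direction in which the jaws open and shut, and the axes are right-handed (so a half turn about y gives the same grasp; the last joint's range is limited). The gripper opens to 94 mm and grips with 3 to 60 N. Pads are 16 mm wide; open, the fingers measure 119 mm over their backs; the gripper's body (75 mm by 177 mm) begins 78 mm behind the grasp point.
Start: joints at [1.179, 0.3, 1.521, -0, 1.321, -0.067], TCP at [0.176, 0.521, 0.224] pointing down, gripper open.
Joint ranges: [-3.03, 3.03], [-0.79, 2.21], [0.23, 2.52], [-1.04, 4.18], [0, 3.07], [-2.55, 2.55]. Speed limits (rad/s): [2.22, 2.22, 2.57, 3.14, 3.14, 3.14].

INTERFACE

Orientations are given as [roll, pitch, yaw] about the fixed x, y, z axes, in that order (R = Rz(yaw) Ry(pitch) Rx(roll)).
In Python, from station import ctrl, optics gives the robot as it stands.
- The arm moves only by the tool jog_arm, never from a script. Its argument "targets" is a list of rows, each a list of 3 entries, a list of its own where there are three numbers: the finger opening in cm, from 0 to 9.4, then the shift along the tool's x, y, z in cm, then the turn about the tool's y in rad. A call has 1 to 10 rows; each row is the pose to reach, as a shift and turn from the pose commanded when the call began, along the tool's axes at that moment; what a row does not reach only later rows make up. A row lasts 1/10 s, in which the tool goes at most 50 mm and 8.59 degrees, less where a joint would pass 70% of its speed; a pose out of reach is approached as far as the arm can. A call with a gripper value outside its range is refused whole. The fingers move at their own pace and stop on an object; "grip_force" is the grip in N (left out, the last holds). Time passes only in rows, so rows that repeat a pose let the fingers close. It gives the time, the measured TCP pose, the force and the opening at its end, in the units of the state.
- ctrl.get_obs(): the state, without advancing time (a new reading comes with each control period).
- optics.camera(name): name is "scene" or "top" or "wrist"; returns a dict with "img" (400x640x3 uint8, red, green, blue), "range_z" (400x640 float32, m along the optical axis (not along the pixel's ray), 0 where there is no reading), "camera_matrix" (3x3 intrinsics, pixels), "k1" (the pictures are not rectified: a ray, as slopes to the right and down, at radius r is drawn at 1 + k1 r^2 times it, then the intrinsics apply), "world_to_cam" (4x4, takes a point from world to camera coordinates); the wrist camera has in their place "mount" (4x4, takes a point from camera to tool coordinates, whose origin is the TCP and whose axes are the tool frame's). Camera axes: x right, y up, looking along -z (the intrinsics and any distortion apply to the point x, -y, -z); pixel columns grow to the right and rows downward; lengths in m; the calibration is good to about 2 mm. A picture is of the moment at which its call begins: read the wrist's pose just before it.
- ctrl.hand_in(): hands the job in, once; it reports no verdict.
The state is a dict: "time_s": time; "qpos": joint angles; "joint_vel": joint speeds; "tau": joint torques, N m; "ee_pos": TCP position; "eef_rot": TCP orientation; "force": force on the tool from outside, world axes, zero at the start; "moment": the same for the moment, N m; "grip_width": finger opening in m.
Only numpy, scipy, OpenCV 4.12 (cv2) and the standard library are available. Lean on these libraries where they do the work, as an engineer would, in place of code of your own. Each camera call takes 0.05 s, during which the arm holds its last target. There are 200 camera calls.

TASK

The tube warmer's temperature is to be checked in its bare well: of the three empty wells in the front row, two have a spacer slug lying in the bottom and one is open to its full depth, but from above they look alike. Using the check thermometer's own stem as a depth rod, find the full-depth well, and leave the thermometer standing there with its foot flat on the block and its stem gently pressed down until it stands on the bottom; do not disturb the tubes, the rack or the dishes, and let go.

Things in the scene. Friction and masses are not known exactly. Their poses are not given: they have to be found in the camera images.
- warmer: Tube warmer, fixed: white housing 240 mm wide (y), from 133 mm in front (-x) to 89 mm behind its origin, 80 mm high, round an aluminium block 100 (x) by 156 (y) mm whose top is 88 mm above the bench. Origin: bench level, under the block's centre. Block: front row of three empty wells at x -21 mm and a rear row at x +28 mm, the outer two holding tubes, caps up to 31 mm above the block.
- well_left (a point): Centre of the mouth of the left front well (block y +50 mm), at the block's top face. The front wells are alike: round, vertical, 13 mm in diameter, 50 mm apart. One, not always the same, is bare: 62 to 72 mm deep, different each time. The other two have a spacer slug in the bottom and are 34 to 44 mm deep. All bottoms are plain aluminium; they cannot be told apart by eye.
- well_mid (a point): Centre of the mouth of the middle front well (block y = 0), otherwise as well_left.
- well_right (a point): Centre of the mouth of the right front well (block y = -50 mm), otherwise as well_left.
- thermometer: The check thermometer's foot: steel, 0.26 to 0.31 kg, a disc 48 mm in diameter, 14 mm high, with a 26 mm neck up to 30 mm. Origin: centre of its underside. The stem slides through it. Lifted by the head it hangs on the stem's stop; set on a surface it stays there while the stem slides on down, or back up to the stop (the foot outweighs the stem's drag). Start: on the bench, 158 mm high in all.
- stem (a joint): How far stem and head have slid down through the foot (m): 0 = fully drawn up, the start, with the tip 3 mm inside the foot; 0.078 = the most. The tip is this less 3 mm below the foot's underside. The stem stays where it is left: its drag is 1.8 N, stem and head weigh 0.11 kg.
- stem_tip (a point): Lower end of the stem: a steel rod 10 mm in diameter with a round end and dark rings every 10 mm.
- head (a point): Middle of the thermometer's white cylindrical grip head, 28 mm in diameter and 48 mm high, on the stem's axis, 131 mm above the tip: the place to grip. With the stem drawn up the head's lower end is 80 mm above the foot's top.
- tube_1: Capped tube, 15 mm in diameter and 111 mm long, standing in the rear left well of the block. Origin at its lower end. To be left alone.
- tube_2: Capped tube like tube_1, in the rear right well. To be left alone.
- rack: Blue tube rack, 88 by 214 mm and 65 mm high, with tubes up to 93 mm, on the bench beyond the thermometer. Origin: centre of its underside. To be left alone.
- dishes: Stack of three clear culture dishes, 88 mm in diameter and 46 mm high, on the bench to the left. Origin: centre of its underside. To be left alone.
Not all that is in view belongs to the job. Several things have the shape of the thermometer; the one meant has the colours described above.

How it is judged:
By the outcome, as a careful person would: the job done as asked, in the order asked, and still so for the second after the job is handed in, with the robot touching nothing.
It also fails if it takes over 58 s, if anything falls off the work surface, if the arm or the gripper's body presses on something with over 40 N, if the wrist force passes 120 N, or if a joint passes its speed limit or range.

## Working session

There is one attempt and no reset: what is moved stays moved. The work goes in short steps, Python scripts to look and compute and a tool call to move; the robot and the scene stay as the last step left them, time stands still between calls to the robot, and variables do not carry over. Pictures are saved under pics/ and viewed, about 8 in all and at most 12, crops included, and the job is handed in when it is done.

Besides the shell and the picture viewer there is one more tool, called by a JSON object that holds its "api" and its "payload". jog_arm: Moves the arm, as the interface text tells. Its arguments: {"type":"object","properties":{"targets":{"type":"array","items":{"type":"array"}},"grip_force":{"type":"number"}},"required":["targets"]}

```bash
mkdir -p pics; ls
cat > h.py <<'E'
import numpy as np, cv2
from station import ctrl, optics
def save(n,img,s=1):
    cv2.imwrite(f'pics/{n}.png',cv2.cvtColor(cv2.resize(img,None,fx=s,fy=s,interpolation=cv2.INTER_CUBIC),cv2.COLOR_RGB2BGR))
from scipy.spatial.transform import Rotation as R
def T_tool():
    o=ctrl.get_obs(); T=np.eye(4); T[:3,3]=o['ee_pos']; r=np.array(o['eef_rot'])
    T[:3,:3]=R.from_euler('xyz',r).as_matrix() if r.size==3 else r.reshape(3,3); return T
def cam(name):
    T=T_tool(); c=optics.camera(name)
    c['c2w']=T@np.array(c['mount']) if name=='wrist' else np.linalg.inv(c['world_to_cam'])
    return c
def ray(c,u,v):
    K=np.array(c['camera_matrix']); k=c['k1']
    p=cv2.undistortPoints(np.array([[[u,v]]],float),K,np.array([k,0,0,0.]))[0,0]
    d=c['c2w'][:3,:3]@np.array([p[0],-p[1],-1.]); return c['c2w'][:3,3],d
def onplane(c,u,v,z):
    o,d=ray(c,u,v); return o+d*(z-o[2])/d[2]
def depthpt(c,u,v):
    o,d=ray(c,u,v); return o+d*c['range_z'][int(v),int(u)]
def proj(c,P):
    p=np.linalg.inv(c['c2w'])@np.append(P,1); x=np.array([[[p[0]/-p[2],-p[1]/-p[2],1.]]])
    return cv2.projectPoints(x,np.zeros(3),np.zeros(3),np.array(c['camera_matrix']),np.array([c['k1'],0,0,0.]))[0][0,0]
E
python3 - <<'E'
from h import *
print(ctrl.get_obs())
a=cam('scene');b=cam('top')
save('a',a['img']);save('b',b['img'])
import pickle;pickle.dump((a,b),open('ab.pkl','wb'))
print(a['c2w'],b['c2w'],a['k1'])
E
```

```text
pics
{'time_s': 0.0, 'qpos': array([ 1.17939538e+00,  3.00503410e-01,  1.52154973e+00, -1.26154267e-05,
        1.32068621e+00, -6.65814659e-02]), 'joint_vel': array([-0.00028477,  0.0017638 , -0.00282101,  0.00099413,  0.00217682,
       -0.00014358]), 'tau': array([-1.53609737e-03, -5.31808591e+01, -3.52742708e+01,  7.08619715e-02,
        2.43789976e-02, -5.28445878e-05]), 'ee_pos': array([0.17543566, 0.52103224, 0.22388185]), 'eef_rot': array([-1.57073223e+00,  1.14496600e-03,  1.24598001e+00]), 'force': array([0.26323409, 0.37363264, 0.49305257]), 'moment': array([ 0.01702796, -0.07705596,  0.05051875]), 'grip_width': 0.09370789326058179}
[[ 0.0847582  -0.75019994  0.65575613  1.16530037]
 [ 0.99626637  0.0529663  -0.06817538 -0.06181013]
 [ 0.01641219  0.6590862   0.7518883   0.84724141]
 [ 0.          0.          0.          1.        ]] [[ 0.0042145   0.97425144 -0.22542487  0.1854996 ]
 [-0.99998439  0.00493309  0.00262451  0.02274354]
 [ 0.00366898  0.22541029  0.97425702  1.64252534]
 [ 0.          0.          0.          1.        ]] 0.023133545276746752
```

View pics/a.png

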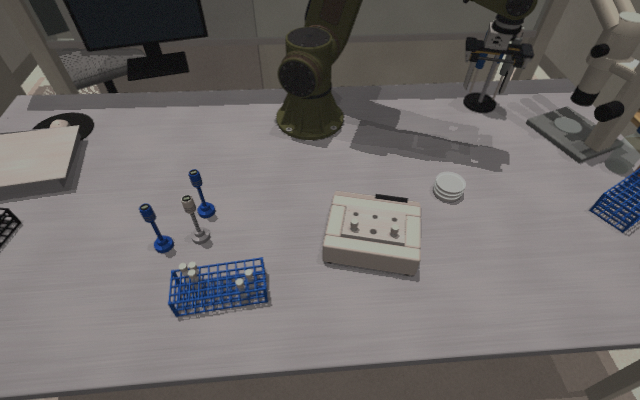

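View pics/b.png

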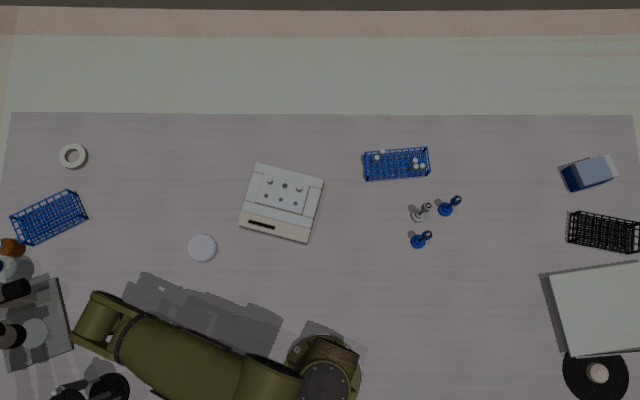

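Thermometer-shaped things: scene (155,228) blue, (203,193) blue, (196,220) steel foot and white head. The last one fits. I'll confirm it with an enlarged composite.

Run:
```python
from h import *
import pickle;a,b=pickle.load(open('ab.pkl','rb'))
def crop(c,x,y,w=80,h=60): return cv2.resize(c['img'][y:y+h,x:x+w],(400,300),interpolation=cv2.INTER_CUBIC)
m=np.vstack([np.hstack([crop(a,150,185),crop(b,390,185)]),np.hstack([crop(a,325,190,100,75),crop(b,235,160,112,84)])])
save('crop',m)
for p in [(200,236),(190,202)]: print('scene',p,depthpt(a,*p))
for p in [(418,214),(426,207),(446,210)]: print('top',p,depthpt(b,*p))
for n,pts in(('scene',[(357,214),(375,217),(393,219)]),('top',[(266,196),(281,200),(295,203)])):
    c=a if n=='scene' else b
    for p in pts: print(n,p,onplane(c,*p,.088),depthpt(c,*p))
```

```text
scene (200, 236) [ 0.53065507 -0.32751932  0.01849219]
scene (190, 202) [ 0.52673538 -0.322119    0.15073272]
top (418, 214) [ 0.51547363 -0.32480577  0.03028785]
top (426, 207) [ 0.51275382 -0.32416291  0.15319969]
top (446, 210) [ 0.53037817 -0.42025679  0.02739515]
scene (357, 214) [0.541724   0.08984322 0.088     ] [0.53569276 0.09131001 0.0806566 ]
scene (375, 217) [0.55505576 0.13493017 0.088     ] [0.54712758 0.13748618 0.07813609]
scene (393, 219) [0.56495398 0.18014082 0.088     ] [0.56038297 0.18198302 0.08221918]
top (266, 196) [0.56132768 0.18316775 0.088     ] [0.56825611 0.18612519 0.05934217]
top (281, 200) [0.54811421 0.13376655 0.088     ] [0.55628765 0.13626904 0.05296056]
top (295, 203) [0.53827614 0.08782291 0.088     ] [0.54420648 0.08891692 0.06186769]
```

View pics/crop.png

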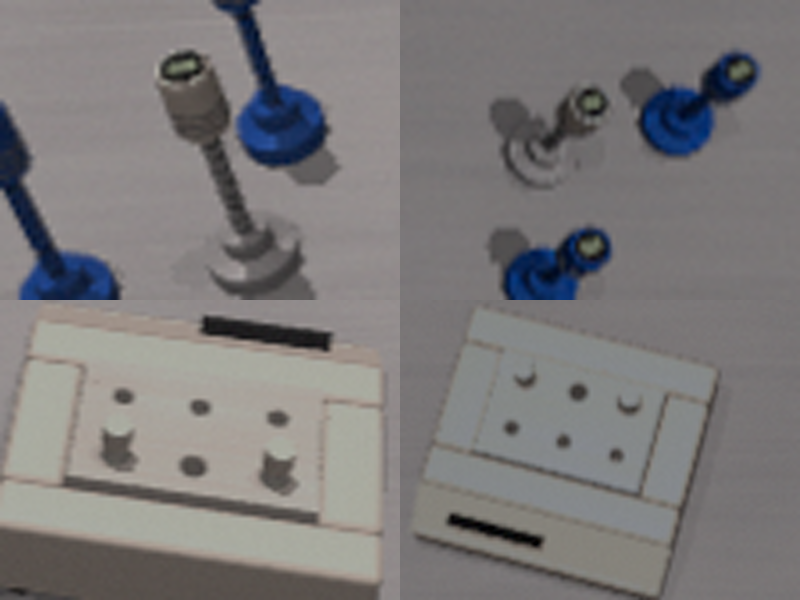

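The steel/white one sits at the centre of both top crops, scene (190,200) and top (426,208). The two blue ones are decoys. The front wells show in the top view at (266,196), (281,200) and (295,203).

```bash
cat >> h.py <<'E'
def shift(P,yaw,base=None):
    "cm along tool axes and turn from current measured pose"
    T=T_tool(); d=T[:3,:3].T@(np.array(P)-T[:3,3]); y=np.arctan2(T[1,0],T[0,0])
    return np.round(d*100,2), round(y-yaw,3)
E
python3 - <<'E'
from h import *
import pickle;a,b=pickle.load(open('ab.pkl','rb'))
for p in [(266.4,195.6),(280.6,199.5),(295.5,203.4)]: print(onplane(b,*p,.088))
for p in [(394.5,219.5),(375,216.8),(355.8,214)]: print(onplane(a,*p,.088))
print(onplane(b,428.4,205,.158),onplane(a,186.6,198.2,.158))
c=cam('wrist');print(c['mount'],c['camera_matrix'])
print(shift([.551,.134,.26],-.3), T_tool())
E
```

```text
[0.56268363 0.18189498 0.088     ]
[0.54978832 0.13510941 0.088     ]
[0.53694372 0.08617038 0.088     ]
[0.5668653  0.18366328 0.088     ]
[0.55439333 0.13504608 0.088     ]
[0.5415019  0.08672309 0.088     ]
[ 0.51811588 -0.33078832  0.158     ] [ 0.52037999 -0.32927445  0.158     ]
[[ 9.99999029e-01  1.21902625e-03  6.75010701e-04 -4.90471597e-04]
 [ 3.71730936e-04  2.33484066e-01 -9.72360557e-01 -1.61351169e-01]
 [-1.34293729e-03  9.72359864e-01  2.33483386e-01  6.74539367e-02]
 [ 0.00000000e+00  0.00000000e+00  0.00000000e+00  1.00000000e+00]] [[334.20858155   0.         313.5927531 ]
 [  0.         334.20858155 199.02513558]
 [  0.           0.           1.        ]]
(array([-24.7 ,  -3.58, -47.95]), np.float64(1.546)) [[ 3.19099986e-01 -3.34299749e-04 -9.47720996e-01  1.75433096e-01]
 [ 9.47720690e-01 -7.65123994e-04  3.19100153e-01  5.21090102e-01]
 [-8.31799175e-04 -9.99999651e-01  7.26717329e-05  2.24036910e-01]
 [ 0.00000000e+00  0.00000000e+00  0.00000000e+00  1.00000000e+00]]
```

{"api": "jog_arm", "payload": {"targets": [[9.4,[-24.7,0.4,-48.0],1.546],[9.4,[-24.7,0.4,-48.0],1.546],[9.4,[-24.7,0.4,-48.0],1.546],[9.4,[-24.7,0.4,-48.0],1.546],[9.4,[-24.7,0.4,-48.0],1.546],[9.4,[-24.7,0.4,-48.0],1.546],[9.4,[-24.7,0.4,-48.0],1.546],[9.4,[-24.7,0.4,-48.0],1.546],[9.4,[-24.7,0.4,-48.0],1.546],[9.4,[-24.7,0.4,-48.0],1.546]]}}

```text
time_s: 1.15
ee_pos: [0.5249, 0.1607, 0.2207]
eef_rot: [-1.571, 0.0, -0.26]
force: [-0.1, 0.3, 0.5]
grip_width: 0.0939
```

Run:
```python
from h import *
o=ctrl.get_obs();print(o['time_s'],o['ee_pos'],o['eef_rot'],o['joint_vel'])
print(shift([.551,.134,.22],-.3))
```

```text
1.15 [0.5249333  0.16071715 0.22066252] [-1.57080801e+00  1.07097323e-04 -2.60325407e-01] [-8.10247592e-01  4.74822896e-01 -5.99060282e-01  3.39027597e-04
  1.17519902e-01  6.82477476e-01]
(array([ 3.21,  0.07, -1.91]), np.float64(0.04))
```

{"api": "jog_arm", "payload": {"targets": [[9.4,[0.5,0,-0.3],0],[9.4,[0.5,0,-0.3],0],[9.4,[0.5,0,-0.3],0]]}}

```text
time_s: 1.45
ee_pos: [0.5273, 0.1591, 0.2206]
eef_rot: [-1.571, 0.001, -0.252]
force: [-0.1, 1.0, 1.0]
grip_width: 0.0939
```

Run:
```python
from h import *
c=cam('wrist');import pickle;pickle.dump(c,open('w1.pkl','wb'));save('w1',c['img'])
o=ctrl.get_obs();print(o['time_s'],o['ee_pos'],o['eef_rot'],abs(o['joint_vel']).max())
for P in [(.5627,.1827,.088),(.551,.135,.088),(.539,.0865,.088)]: print(proj(c,P))
print(shift([.551,.134,.22],.785))
```

```text
1.5 [0.52720434 0.15938106 0.22077243] [-1.57074754e+00  2.11446846e-04 -2.51792859e-01] 0.006883913453226305
[346.16412163 159.6880592 ]
[345.63863899 213.39855086]
[345.03414102 264.03565018]
(array([ 2.94,  0.08, -1.87]), np.float64(-1.037))
```

View pics/w1.png

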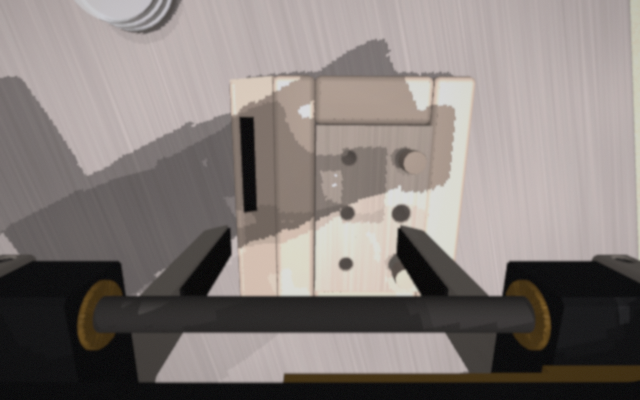

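{"api": "jog_arm", "payload": {"targets": [[9.4,[5.4,0,-3.7],-1.037],[9.4,[5.4,0,-3.7],-1.037],[9.4,[5.4,0,-3.7],-1.037],[9.4,[5.4,0,-3.7],-1.037],[9.4,[5.4,0,-3.7],-1.037],[9.4,[5.4,0,-3.7],-1.037],[9.4,[5.4,0,-3.7],-1.037],[9.4,[5.4,0,-3.7],-1.037],[9.4,[5.4,0,-3.7],-1.037],[9.4,[5.4,0,-3.7],-1.037]]}}

```text
time_s: 2.5
ee_pos: [0.5707, 0.1095, 0.2209]
eef_rot: [-1.571, -0.0, 0.781]
force: [0.3, -0.5, -0.6]
grip_width: 0.0936
```

```bash
cat >> h.py <<'E'
def hole(c,P,r=14):
    u,v=proj(c,P).round().astype(int); g=cv2.cvtColor(c['img'],cv2.COLOR_RGB2GRAY).astype(float)
    w=g[v-r:v+r+1,u-r:u+r+1]; lo=np.percentile(w,3); hi=np.median(w); m=(w<(lo+hi)/2).astype(np.uint8)
    n,l,s,ce=cv2.connectedComponentsWithStats(m); ok=[i for i in range(1,n) if s[i,4]>20]
    i=min(ok,key=lambda i:np.hypot(*(ce[i]-r))); return ce[i]+[u-r,v-r],s[i]
E
python3 - <<'E'
from h import *
import pickle;c1=pickle.load(open('w1.pkl','rb'))
c=cam('wrist');pickle.dump(c,open('w2.pkl','wb'));save('w2',c['img'])
o=ctrl.get_obs();print(o['time_s'],o['ee_pos'],o['eef_rot'],abs(o['joint_vel']).max())
for P in [(.5627,.1827,.088),(.551,.135,.088),(.539,.0865,.088)]:
  for k in (c1,c):
    q,s=hole(k,P); print(q,s,onplane(k,*q,.088))
E
```

```text
2.55 [0.57075026 0.10936175 0.22083146] [-1.57084268e+00 -7.04254715e-05  7.81033817e-01] 0.013007424915547272
[349.14465409 157.89937107] [ 10   5  15  14 159] [0.56559448 0.18357425 0.088     ]
[370.85714286 131.        ] [ 11   8  15  15 175] [0.56538316 0.18428986 0.088     ]
[343.46938776 209.92244898] [  0   0  22  21 245] [0.54984012 0.13870322 0.088     ]
[321.09708738 162.82524272] [  8  10  16  12 103] [0.5542823  0.13460825 0.088     ]
[345.37956204 263.45985401] [  8   8  14  12 137] [0.53945256 0.08699201 0.088     ]
[272.20353982 189.76106195] [  9   8  14  13 113] [0.54015269 0.08651032 0.088     ]
```

View pics/w2.png

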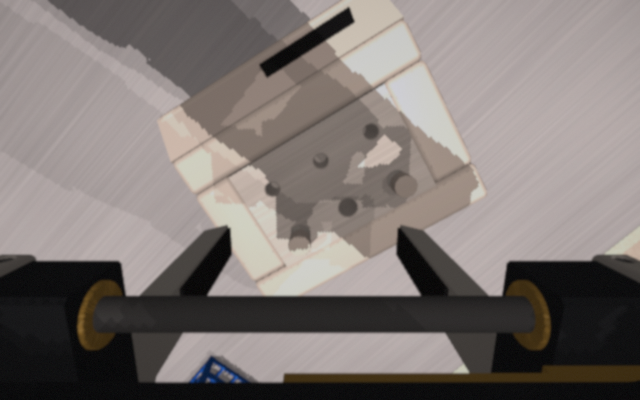

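{"api": "jog_arm", "payload": {"targets": [[6,[-34.6,-2.9,-27.6],0],[6,[-34.6,-2.9,-27.6],0],[6,[-34.6,-2.9,-27.6],0],[6,[-34.6,-2.9,-27.6],0],[6,[-34.6,-2.9,-27.6],0],[6,[-34.6,-2.9,-27.6],0],[6,[-34.6,-2.9,-27.6],0],[6,[-34.6,-2.9,-27.6],0],[6,[-34.6,-2.9,-27.6],0],[6,[-34.6,-2.9,-27.6],0]]}}

```text
time_s: 3.55
ee_pos: [0.519, -0.3351, 0.2494]
eef_rot: [-1.571, 0.001, 0.777]
force: [-0.3, 0.6, -1.0]
grip_width: 0.0603
```

{"api": "jog_arm", "payload": {"targets": [[6,[0,0,0],0],[6,[0,0,0],0],[6,[0,0,0],0]]}}

```text
time_s: 3.85
ee_pos: [0.5207, -0.3295, 0.2499]
eef_rot: [-1.571, -0.0, 0.784]
force: [-0.5, 0.1, 0.5]
grip_width: 0.0602
```

Run:
```python
from h import *
import pickle
c=cam('wrist');pickle.dump(c,open('w3.pkl','wb'));save('w3',c['img'])
o=ctrl.get_obs();print(o['time_s'],o['ee_pos'],o['eef_rot'],abs(o['joint_vel']).max(),o['force'])
print(proj(c,(.519,-.330,.158)),proj(c,(.519,-.33,.014)))
```

```text
3.9 [ 0.52076886 -0.32959306  0.24997443] [-1.57106321e+00 -1.20554698e-04  7.84235049e-01] 0.003863204203545627 [-0.07763856 -0.71810382  1.17333892]
[312.36076672 205.85486565] [312.84516126 175.47335057]
```

View pics/w3.png

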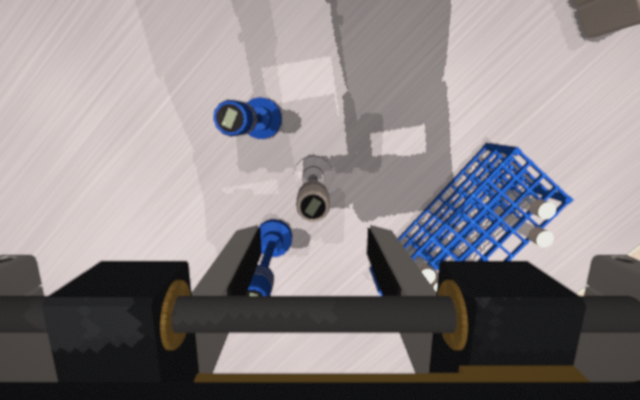

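Run:
```python
from h import *
import pickle
c=pickle.load(open('w3.pkl','rb'))
pts=[];uv=[]
for v in range(180,235):
  for u in range(290,336):
    if c['range_z'][v,u]>0:
      p=depthpt(c,u,v)
      if .148<p[2]<.17: pts.append(p);uv.append((u,v))
uv=np.array(uv,np.int32);pts=np.array(pts);print(len(uv),uv.min(0),uv.max(0),np.median(pts[:,2]))
(e,r)=cv2.minEnclosingCircle(uv);print(e,r,onplane(c,*e,.158),uv.mean(0),onplane(c,*uv.mean(0),.158))
g=cv2.cvtColor(c['img'],cv2.COLOR_RGB2GRAY)[190:225,295:332];m=(g<70).astype(np.uint8)
k=cv2.findContours(m,0,1)[0];k=max(k,key=cv2.contourArea);e,r=cv2.minEnclosingCircle(k);e=(e[0]+295,e[1]+190);print(e,r,onplane(c,*e,.158))
# foot check: bright disc
print(shift([.519,-.330,.136],.785))
```

```text
927 [296 187] [329 221] 0.1593445023133364
(312.2831115722656, 204.16224670410156) 17.50252914428711 [ 0.51799264 -0.32907177  0.158     ] [312.51348436 204.34196332] [ 0.51822268 -0.32904764  0.158     ]
(312.5833339691162, 206.5) 12.42682933807373 [ 0.51949179 -0.33024774  0.158     ]
(array([-0.16, 11.4 ,  0.1 ]), np.float64(-0.001))
```

{"api": "jog_arm", "payload": {"targets": [[6,[-0.15,4,0.1],0],[6,[-0.15,8,0.1],0],[6,[-0.15,11.4,0.1],0],[6,[-0.15,11.4,0.1],0],[6,[-0.15,11.4,0.1],0],[2.4,[-0.15,11.4,0.1],0],[2.4,[-0.15,11.4,0.1],0],[2.4,[-0.15,11.4,0.1],0],[2.4,[-0.15,11.4,0.1],0],[2.4,[-0.15,11.4,0.1],0]], "grip_force": 25}}

```text
time_s: 4.9
ee_pos: [0.5187, -0.331, 0.1361]
eef_rot: [-1.571, -0.0, 0.783]
force: [1.1, 0.8, 0.4]
grip_width: 0.0276
```

{"api": "jog_arm", "payload": {"targets": [[2.4,[0,0,0],0],[2.4,[0,-2,0],0],[2.4,[0,-5,0],0],[2.4,[0,-9,0],0],[2.4,[0,-13,0],0],[2.4,[0,-13,0],0],[2.4,[0,-13,0],0],[2.4,[0,-13,0],0]]}}

```text
time_s: 5.7
ee_pos: [0.5181, -0.3307, 0.2635]
eef_rot: [-1.567, 0.001, 0.783]
force: [0.2, -0.2, -4.3]
grip_width: 0.0273
```

Run:
```python
from h import *
import pickle
o=ctrl.get_obs();print(o['time_s'],o['ee_pos'],o['eef_rot'],o['force'],o['grip_width'])
c=cam('wrist');a=cam('scene');save('w4',np.vstack([c['img'][100:300,150:500],cv2.resize(a['img'][150:250,130:305],(350,200))]),1.5)
print(shift([.5526,.1354,.29],.785))
```

```text
5.7 [ 0.51806387 -0.33073698  0.26353392] [-1.56737386e+00  6.23950167e-04  7.82939050e-01] [ 0.18350248 -0.19890449 -4.33980629] 0.02732877508857641
(array([35.32, -2.54, 30.63]), np.float64(-0.002))
```

View pics/w4.png

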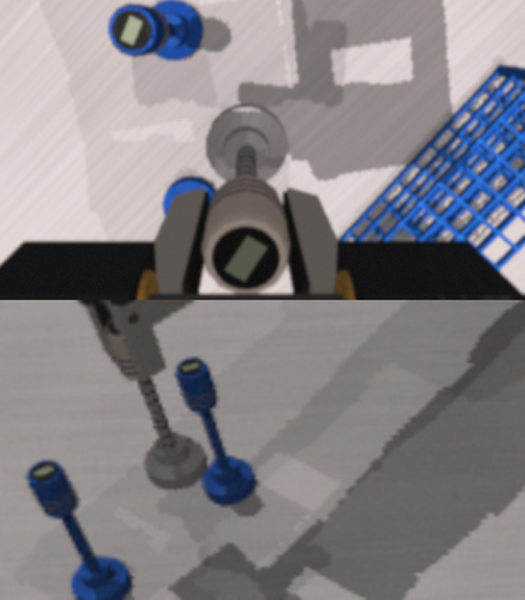

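Run:
```python
from h import *
c=cam('wrist');M=np.array(c['mount']);K=c['camera_matrix']
o=ctrl.get_obs();print(o['time_s'],o['ee_pos'],o['eef_rot'],o['force'])
def tp(u,v,y):
    p=cv2.undistortPoints(np.array([[[u,v]]],float),K,np.array([c['k1'],0,0,0.]))[0,0]
    d=M[:3,:3]@[p[0],-p[1],-1]; return M[:3,3]+d*(y-M[1,3])/d[1]
img=c['img'].astype(int)
g=cv2.cvtColor(c['img'],cv2.COLOR_RGB2GRAY)
m=(g[255:292,290:340]<60).astype(np.uint8);k=max(cv2.findContours(m,0,1)[0],key=cv2.contourArea);e,r=cv2.minEnclosingCircle(k);e=np.array(e)+[290,255];print('cap',e,r,tp(*e,-.022))
for q in [(314.5,195),(314.5,196)]: print('foot',tp(*q,.122))
save('w5',c['img'][155:300,250:400],4)
for P in [(.5398,.0868,.27),(.5526,.1354,.27),(.5655,.1839,.27)]: print(shift(P,.785))
```

```text
5.85 [ 0.51830041 -0.33085452  0.26416007] [-1.56827658e+00  4.37752944e-04  7.82999219e-01] [ 0.06168155 -0.9693305  -3.64793781]
cap [313.5        271.40909004] 21.797910690307617 [-6.34041804e-04 -2.20000000e-02  6.73000924e-05]
foot [1.21988985e-04 1.22000000e-01 2.73638711e-03]
foot [1.21354855e-04 1.22000000e-01 1.84410928e-03]
(array([30.99, -0.53, 28.09]), np.float64(-0.002))
(array([35.32, -0.52, 30.63]), np.float64(-0.002))
(array([39.66, -0.52, 33.16]), np.float64(-0.002))
```

View pics/w5.png

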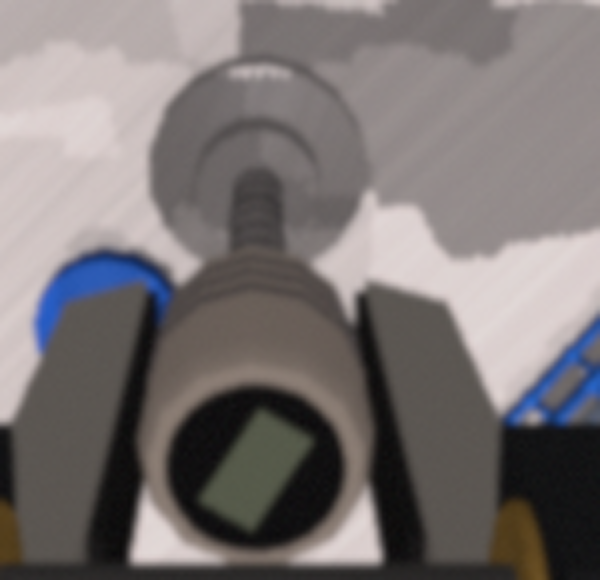

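{"api": "jog_arm", "payload": {"targets": [[2.4,[4,-0.5,3.5],0],[2.4,[8,-0.5,7],0],[2.4,[11.5,-0.5,10.5],0],[2.4,[15,-0.5,14],0],[2.4,[18.5,-0.5,17],0],[2.4,[22,-0.5,20],0],[2.4,[25,-0.5,23],0],[2.4,[28,-0.5,25.5],0],[2.4,[30,-0.5,27],0],[2.4,[31.0,-0.5,28.0],0]]}}

```text
time_s: 6.85
ee_pos: [0.5406, 0.088, 0.27]
eef_rot: [-1.57, 0.001, 0.785]
force: [-0.3, -0.1, -3.1]
grip_width: 0.0276
```

{"api": "jog_arm", "payload": {"targets": [[2.4,[0,0,0],0],[2.4,[0,0,0],0],[2.4,[0,0,0],0],[2.4,[0,0,0],0],[2.4,[0,0,0],0]]}}

```text
time_s: 7.35
ee_pos: [0.5408, 0.0854, 0.2708]
eef_rot: [-1.571, 0.0, 0.782]
force: [-0.4, 0.5, -4.5]
grip_width: 0.0277
```

Run:
```python
from h import *
c=cam('wrist')
o=ctrl.get_obs();print(o['time_s'],o['ee_pos'],o['eef_rot'],o['force'],o['moment'],o['grip_width'])
print(shift([.5398,.0868,.26],.785))
t=cam('top');s=cam('scene')
a=cv2.resize(c['img'][155:300,250:400],(600,580))
b=np.vstack([cv2.resize(s['img'][165:260,325:425],(200,190)),cv2.resize(t['img'][150:245,235:335],(200,190)),np.zeros((200,200,3),np.uint8)])
save('w6',np.hstack([a,b]))
```

```text
7.4 [0.54082682 0.08556935 0.27081724] [-1.57087121e+00 -9.00180742e-05  7.82214932e-01] [-0.51448653 -0.44234136 -4.0283795 ] [ 0.01921965  0.06310639 -0.04913808] 0.02789376888112248
(array([0.01, 1.08, 0.16]), np.float64(-0.003))
```

View pics/w6.png

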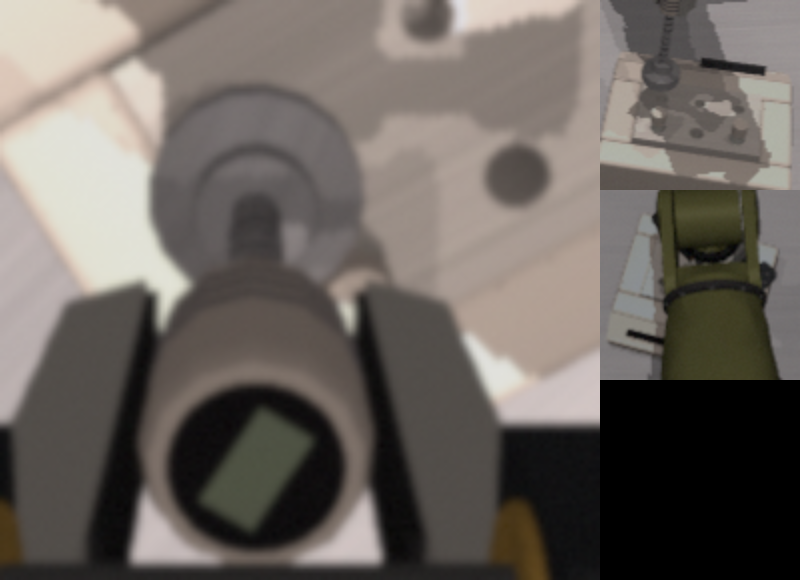

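{"api": "jog_arm", "payload": {"targets": [[2.4,[0,1.5,0.15],0],[2.4,[0,3.0,0.15],0],[2.4,[0,4.0,0.15],0],[2.4,[0,4.3,0.15],0],[2.4,[0,4.5,0.15],0],[2.4,[0,4.6,0.15],0],[2.4,[0,4.7,0.15],0],[2.4,[0,4.8,0.15],0],[2.4,[0,4.8,0.15],0]], "grip_force": 35}}

```text
time_s: 8.4
ee_pos: [0.54, 0.0872, 0.2232]
eef_rot: [-1.572, -0.001, 0.783]
force: [0.3, -0.2, 1.7]
grip_width: 0.0274
```

```bash
cat > st.py <<'E'
from h import *
import sys
o=ctrl.get_obs();print(o['time_s'],o['ee_pos'].round(4),o['eef_rot'].round(4),o['force'].round(2),o['moment'].round(3),o['grip_width'].round(4))
W=dict(r=(.5398,.0868),m=(.5526,.1354),l=(.5655,.1839))[sys.argv[1]]
print(shift([*W,float(sys.argv[2])],.785))
E
python3 st.py r .22
```

```text
Traceback (most recent call last):
  File "st.py", line 3, in <module>
    o=ctrl.get_obs();print(o['time_s'],o['ee_pos'].round(4),o['eef_rot'].round(4),o['force'].round(2),o['moment'].round(3),o['grip_width'].round(4))
                                                                                                                           ^^^^^^^^^^^^^^^^^^^^^
AttributeError: 'float' object has no attribute 'round'
```

{"api": "jog_arm", "payload": {"targets": [[2.4,[0,0.1,0],0],[2.4,[0,0.2,0],0],[2.4,[0,0.3,0],0],[2.4,[0,0.4,0],0],[2.4,[0,0.4,0],0]]}}

```text
time_s: 8.9
ee_pos: [0.5402, 0.0872, 0.2202]
eef_rot: [-1.572, -0.002, 0.783]
force: [-2.3, -0.5, 11.1]
grip_width: 0.0275
```

```bash
sed -i "s/o\['grip_width'\].round(4)/round(o['grip_width'],4)/" st.py; python3 st.py r .22
```

```text
8.9 [0.5402 0.0872 0.2202] [-1.5724 -0.0016  0.783 ] [-2.28 -0.51 11.1 ] [-0.353  0.638  0.038] 0.0275
(array([-0.05,  0.02,  0.  ]), np.float64(-0.002))
```

{"api": "jog_arm", "payload": {"targets": [[2.4,[0,-0.2,0],0],[2.4,[0,-0.35,0],0],[2.4,[0,-0.35,0],0]]}}

```text
time_s: 9.2
ee_pos: [0.5397, 0.0872, 0.2221]
eef_rot: [-1.57, 0.0, 0.783]
force: [0.4, -0.2, -0.7]
grip_width: 0.0279
```

```bash
python3 st.py r .22
python3 - <<'E'
from h import *
import pickle
c=cam('wrist');pickle.dump(c,open('w7.pkl','wb'))
for P in [(.5398,.0868,.102),(.5398,.0868,.088),(.5526,.1354,.088),(.5655,.1839,.088)]: print(proj(c,P))
for P in [(.5526,.1354,.088),(.5655,.1839,.088)]:
    q,s=hole(c,P); print(q,s,onplane(c,*q,.088))
save('w7',c['img'][120:270,240:440],4)
E
```

```text
9.2 [0.5397 0.0872 0.2221] [-1.5705e+00  3.0000e-04  7.8300e-01] [ 0.38 -0.15 -0.66] [-0.086  0.005 -0.004] 0.0279
(array([-0.02,  0.21, -0.04]), np.float64(-0.002))
[314.20253911 199.02818802]
[314.18778504 195.42430464]
[362.93652365 167.4909624 ]
[413.66049481 138.58472642]
[363.1958042  168.00699301] [  7   8  15  14 143] [0.55309994 0.1352461  0.088     ]
[413.19767442 138.45348837] [  6   7  15  14 172] [0.56512892 0.18369033 0.088     ]
```

View pics/w7.png

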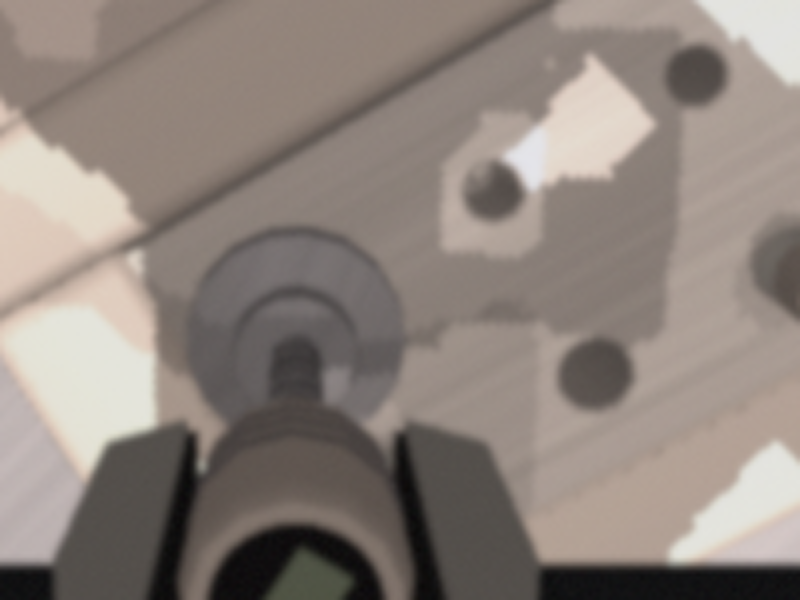

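Run:
```python
from h import *
import pickle
c=pickle.load(open('w7.pkl','rb'))
T=c['c2w']@np.linalg.inv(c['mount']);X=T[:3,0];Z=T[:3,2]
C=np.array([.5398,.0868,0])
for z in(.088,.102):
  for d in (X,-X,Z,-Z): print(z,(proj(c,C+[0,0,z]+.024*d)-[240,120])*4)
for z,r in((.104,.013),(.118,.013)):
  for d in (X,-X,Z): print(z,(proj(c,C+[0,0,z]+r*d)-[240,120])*4)
g=cv2.cvtColor(c['img'],cv2.COLOR_RGB2GRAY)
print(g[170:192,314]); print(g[198,280:296],g[198,334:348])
```

```text
0.088 [402.63271228 301.57167279]
0.088 [190.88359469 301.82308999]
0.088 [296.65106213 196.54217229]
0.088 [296.84752882 403.03154297]
0.102 [407.67225948 315.98212532]
0.102 [185.96342685 316.24336034]
0.102 [296.7064501  206.19823898]
0.102 [296.90986087 421.84829519]
0.104 [357.27423344 318.21240699]
0.104 [236.36842541 318.354703  ]
0.104 [296.76309567 258.90016845]
0.118 [360.34518738 334.26839615]
0.118 [233.42942173 334.41648547]
0.118 [296.82676834 272.15418373]
[133 132 131 131 129 124 108  91  93 105 113 113 114 114 115 113 112 113
 113 111 104  92]
[113 110 110 109 110 110 106 102  97  98 104 106 107 106 106 106] [109 108 108 107 108 107 113 121 128 129 129 129 128 129]
```

{"api": "jog_arm", "payload": {"targets": [[4.5,[0,0,0],0],[4.5,[0,0,0],0],[4.5,[0,0,0],0],[4.5,[0,0,0],0],[4.5,[0,0,0],0],[4.5,[0,0,0],0]], "grip_force": 20}}

```text
time_s: 9.85
ee_pos: [0.5397, 0.0872, 0.2223]
eef_rot: [-1.571, -0.0, 0.783]
force: [0.9, -0.1, 0.3]
grip_width: 0.0452
```

```bash
cat >> h.py <<'E'
def foot_rows(c,C):
    "image: upper outline at centre column and side columns of the foot disc, vs. predicted for centre C (xy)"
    T=c['c2w']@np.linalg.inv(c['mount']);X=T[:3,0];Z=T[:3,2];C=np.array([*C,0.])
    g=cv2.cvtColor(c['img'],cv2.COLOR_RGB2GRAY)
    t=np.linspace(0,2*np.pi,60)
    print('pred bottom +Z',proj(c,C+[0,0,.088]+.024*Z),'neck +Z',proj(c,C+[0,0,.118]+.013*Z),'disc L,R',proj(c,C+[0,0,.102]-.024*X),proj(c,C+[0,0,.102]+.024*X), 'cap', proj(c,C+[0,0,.243]))
    return g
E
python3 st.py r .22
python3 - <<'E'
from h import *
import pickle
c=cam('wrist');pickle.dump(c,open('w8.pkl','wb'))
g=foot_rows(c,(.5398,.0868))
print(g[160:200,314]);print(g[198,270:300],g[198,330:355])
m=(g[240:300,285:345]<60).astype(np.uint8);k=max(cv2.findContours(m,0,1)[0],key=cv2.contourArea);print('cap',cv2.minEnclosingCircle(k))
save('w8',c['img'][120:300,230:430],4*.8)
E
```

```text
9.85 [0.5397 0.0872 0.2223] [-1.5708e+00 -1.0000e-04  7.8300e-01] [ 0.9  -0.05  0.29] [-0.081 -0.005 -0.015] 0.0452
(array([-0.02,  0.23, -0.03]), np.float64(-0.002))
pred bottom +Z [314.06620864 168.97344299] neck +Z [314.11272767 187.86017023] disc L,R [286.41378428 198.88128107] [341.80720358 198.8159966 ] cap [314.42035131 270.90275139]
[132 134 134 136 136 135 135 134 134 135 135 133 132 132 131 125 109  89
  86 102 114 119 120 119 119 118 118 118 117 116 114 103  90  79  81  91
 104 110 108 104]
[211 212 211 212 209 205 196 183 159 132 117 112 113 112 113 110 106  99
  97  99 104 106 107 109 107 107 108 109 109 107] [ 97  97  99 103 107 109 109 109 110 112 120 128 131 130 130 130 130 131
 130 129 129 129 130 130 131]
cap ((29.5, 53.32857131958008), 30.04032325744629)
```

View pics/w8.png

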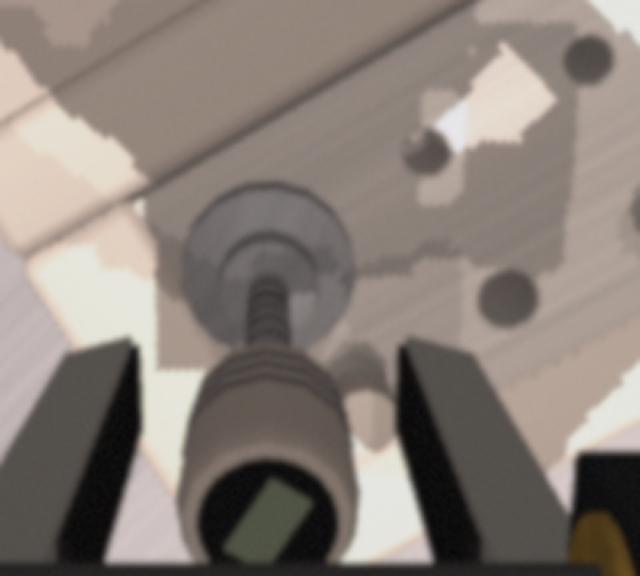

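Run:
```python
from h import *
import pickle
c=pickle.load(open('w8.pkl','rb'))
T=c['c2w']@np.linalg.inv(c['mount']);X=T[:3,0];Z=T[:3,2];C=np.array([.5398,.0868,0])
def f(P): return proj(c,P)
for dz in (-.004,-.005,-.006,-.007,-.008):
    D=C+dz*Z
    print(dz,'disc',f(D+[0,0,.088]+.024*Z)[1].round(1),'neck',f(D+[0,0,.118]+.013*Z)[1].round(1),'cap c',f(D+[0,0,.244])[1].round(1),'cap top r11',f(D+[0,0,.244]+.010*Z)[1].round(1))
g=cv2.cvtColor(c['img'],cv2.COLOR_RGB2GRAY)
print(g[255:272,314]); print(g[275,285:300],g[275,330:345])
print(T[:3,3])
```

```text
-0.004 disc 173.4 neck 192.7 cap c 280.0 cap top r11 259.6
-0.005 disc 174.5 neck 193.9 cap c 282.0 cap top r11 261.6
-0.006 disc 175.6 neck 195.1 cap c 284.0 cap top r11 263.7
-0.007 disc 176.7 neck 196.3 cap c 285.9 cap top r11 265.8
-0.008 disc 177.8 neck 197.5 cap c 287.9 cap top r11 267.8
[ 98 101 105 112 118 118 115 100  71  38  17  13  17  23  41  60  71]
[128 100  96 104 112 117 115 101  76  45  21  14  11  12  15] [ 14  17  27  58  90 110 118 116 109 100  98 125 177 217 228]
[0.53974613 0.08716123 0.22226292]
```

{"api": "jog_arm", "payload": {"targets": [[4.5,[0,0,-0.3],0],[4.5,[0,0,-0.65],0],[4.5,[0,0,-0.65],0],[4.5,[0,0,-0.65],0],[2.4,[0,0,-0.65],0],[2.4,[0,0,-0.65],0],[2.4,[0,0,-0.65],0],[2.4,[0,0,-0.65],0],[2.4,[0,0,-0.65],0]], "grip_force": 40}}

```text
time_s: 10.8
ee_pos: [0.5443, 0.0826, 0.2223]
eef_rot: [-1.571, 0.0, 0.783]
force: [-0.3, -0.1, 0.4]
grip_width: 0.0277
```

{"api": "jog_arm", "payload": {"targets": [[2.4,[0,-0.2,0],0],[2.4,[0,-0.5,0],0],[2.4,[0,-0.8,0],0],[2.4,[0,-0.8,0.1],0],[2.4,[0,-0.8,0.2],0],[2.4,[0,-0.8,0.3],0],[2.4,[0,-0.8,0.4],0],[2.4,[0,-0.8,0.5],0],[2.4,[0,-0.8,0.58],0],[2.4,[0,-0.8,0.62],0]]}}

```text
time_s: 11.8
ee_pos: [0.5399, 0.087, 0.2302]
eef_rot: [-1.571, 0.0, 0.783]
force: [-0.1, -0.0, -3.7]
grip_width: 0.0272
```

```bash
python3 st.py r .22
cat >> h.py <<'E'
def lean(c, h):
    "rows: disc upper outline and cap top edge at column of axis, vs prediction for upright centred on TCP, foot bottom at height h"
    T=c['c2w']@np.linalg.inv(c['mount']);Z=T[:3,2];t=T[:3,3]; C=np.array([t[0],t[1],0]); g=cv2.cvtColor(c['img'],cv2.COLOR_RGB2GRAY).astype(float)
    p=proj(c,C+[0,0,h]+.024*Z); k=proj(c,C+[0,0,t[2]+.022]+.010*Z); 
    s=proj(c,C+[0,0,h]+.023*Z)[1]-p[1]
    col=g[:,int(round(p[0]))-3:int(round(p[0]))+4].mean(1)
    for nm,q in(('disc',p[1]),('cap',k[1])):
        r0=int(q)-14; d=np.diff(col[r0:r0+30]); i=d.argmin(); print(nm,'pred',q.round(1),'seen',r0+i+.5+ (0 if nm=='cap' else 0),'px/mm',round(s,2),d[max(0,i-3):i+4].round(0))
E
python3 - <<'E'
from h import *
import pickle
lean(pickle.load(open('w8.pkl','rb')),.088)
lean(cam('wrist'),.230-.136)
E
```

```text
11.8 [0.5399 0.087  0.2302] [-1.5708  0.      0.783 ] [-0.07 -0.02 -3.68] [-0.094 -0.028  0.004] 0.0272
(array([-0.02,  1.02, -0.01]), np.float64(-0.002))
disc pred 168.6 seen 176.5 px/mm 1.12 [ -1.  -6. -16. -20.  -4.  13.  13.]
cap pred 250.9 seen 263.5 px/mm 1.12 [ -4. -15. -28. -32. -21.]
disc pred 168.3 seen 168.5 px/mm 1.11 [ -1.  -6. -15. -18.  -4.  12.  12.]
cap pred 250.9 seen 249.5 px/mm 1.11 [  1.  -7. -21. -32. -31. -12.  -2.]
```

{"api": "jog_arm", "payload": {"targets": [[2.4,[0,0.3,0],0],[2.4,[0,0.5,0],0],[2.4,[0,0.65,0],0],[2.4,[0,0.8,0],0],[2.4,[0,0.95,0],0],[2.4,[0,1.1,0],0],[2.4,[0,1.2,0],0],[2.4,[0,1.3,0],0],[2.4,[0,1.3,0],0]]}}

```text
time_s: 12.75
ee_pos: [0.5399, 0.0869, 0.2171]
eef_rot: [-1.571, 0.0, 0.783]
force: [0.7, -1.0, -1.3]
grip_width: 0.0272
```

```bash
python3 st.py r .22;  python3 - <<'E'
from h import *
lean(cam('wrist'),.088)
E
```

```text
12.75 [0.5399 0.0869 0.2171] [-1.5707e+00  1.0000e-04  7.8300e-01] [ 0.69 -1.01 -1.28] [-0.084  0.039  0.024] 0.0272
(array([-0.02, -0.29,  0.  ]), np.float64(-0.002))
disc pred 169.5 seen 169.5 px/mm 1.13 [ -1.  -3. -10. -18. -15.   4.  14.]
cap pred 250.8 seen 249.5 px/mm 1.13 [  0.  -6. -20. -33. -31. -12.  -2.]
```

{"api": "jog_arm", "payload": {"targets": [[2.4,[0,0.4,0],0],[2.4,[0,0.9,0],0],[2.4,[0,1.4,0],0],[2.4,[0,1.9,0],0],[2.4,[0,2.4,0],0],[2.4,[0,2.7,0],0],[2.4,[0,2.8,0],0],[2.4,[0,2.8,0],0]]}}

```text
time_s: 13.6
ee_pos: [0.5399, 0.087, 0.1889]
eef_rot: [-1.571, 0.0, 0.783]
force: [1.1, -0.7, -3.2]
grip_width: 0.0275
```

```bash
python3 st.py r .22;  python3 - <<'E'
from h import *
for i in range(3): print(ctrl.get_obs()['force'].round(2))
c=cam('wrist');lean(c,.088)
E
python3 st.py r .22
```

```text
13.6 [0.5399 0.087  0.1889] [-1.5705e+00  3.0000e-04  7.8300e-01] [ 1.06 -0.71 -3.2 ] [-0.    -0.152 -0.005] 0.0275
(array([-0.02, -3.11, -0.01]), np.float64(-0.002))
[ 1.06 -0.71 -3.2 ]
[ 1.06 -0.71 -3.2 ]
[ 1.06 -0.71 -3.2 ]
disc pred 174.8 seen 175.5 px/mm 1.25 [ -1.  -5. -16. -22.  -8.  11.  15.]
cap pred 250.8 seen 249.5 px/mm 1.25 [  0.  -6. -22. -34. -30. -11.  -2.]
13.65 [0.5399 0.087  0.189 ] [-1.5705e+00  2.0000e-04  7.8300e-01] [ 0.45 -0.14 -3.08] [-0.123 -0.093 -0.027] 0.0276
(array([-0.02, -3.1 , -0.  ]), np.float64(-0.002))
```

{"api": "jog_arm", "payload": {"targets": [[2.4,[0,0.15,0],0],[2.4,[0,0.3,0],0],[2.4,[0,0.3,0],0]]}}

```text
time_s: 13.95
ee_pos: [0.5399, 0.087, 0.1861]
eef_rot: [-1.571, 0.0, 0.783]
force: [-0.3, -1.4, -2.2]
grip_width: 0.0272
```

{"api": "jog_arm", "payload": {"targets": [[2.4,[0,0.1,0],0],[2.4,[0,0.2,0],0],[2.4,[0,0.2,0],0]]}}

```text
time_s: 14.25
ee_pos: [0.5401, 0.087, 0.1848]
eef_rot: [-1.571, -0.001, 0.783]
force: [-2.3, -0.7, 5.2]
grip_width: 0.0278
```

{"api": "jog_arm", "payload": {"targets": [[2.4,[0,0.1,0],0],[2.4,[0,0.1,0],0],[2.4,[0,0.1,0],0]]}}

```text
time_s: 14.55
ee_pos: [0.5403, 0.0869, 0.1845]
eef_rot: [-1.572, -0.001, 0.783]
force: [-3.7, -1.0, 11.7]
grip_width: 0.0277
```

{"api": "jog_arm", "payload": {"targets": [[2.4,[0,-0.3,0],0],[2.4,[0,-0.9,0],0],[2.4,[0,-1.6,0],0],[2.4,[0,-2.4,0],0],[2.4,[0,-3.1,0],0],[2.4,[0,-3.7,0],0],[2.4,[0,-4.1,0],0],[2.4,[0,-4.4,0],0],[2.4,[0,-4.7,0],0],[2.4,[0,-4.9,0],0]]}}

```text
time_s: 15.55
ee_pos: [0.5399, 0.0869, 0.2323]
eef_rot: [-1.571, 0.0, 0.783]
force: [0.3, -0.5, -3.0]
grip_width: 0.0275
```

{"api": "jog_arm", "payload": {"targets": [[2.4,[0.1,0,0.06],0],[2.4,[0.35,0,0.2],0],[2.4,[0.8,0,0.46],0],[2.4,[1.4,0,0.81],0],[2.4,[2.0,0,1.16],0],[2.4,[2.6,0,1.52],0],[2.4,[3.2,0,1.87],0],[2.4,[3.7,0,2.16],0],[2.4,[4.1,0,2.39],0],[2.4,[4.33,0,2.53],0]]}}

```text
time_s: 16.55
ee_pos: [0.5529, 0.1359, 0.2322]
eef_rot: [-1.571, 0.0, 0.783]
force: [-0.0, -0.4, -3.7]
grip_width: 0.0275
```

{"api": "jog_arm", "payload": {"targets": [[2.4,[0,0,0],0],[2.4,[0,0,0],0],[2.4,[0,0,0],0]]}}

```text
time_s: 16.85
ee_pos: [0.5528, 0.1352, 0.2323]
eef_rot: [-1.571, 0.0, 0.783]
force: [0.5, -0.8, -4.0]
grip_width: 0.0276
```

```bash
python3 - <<'E'
from h import *
lean(cam('wrist'),ctrl.get_obs()['ee_pos'][2]-.136)
E
python3 st.py m .22
```

```text
disc pred 168.4 seen 168.5 px/mm 1.11 [ -1.  -5. -15. -20.  -5.  12.  12.]
cap pred 250.9 seen 249.5 px/mm 1.11 [  0.  -6. -21. -34. -30. -13.  -2.]
16.9 [0.5528 0.1352 0.2323] [-1.5708  0.      0.7827] [-0.15 -0.43 -4.18] [-0.066  0.008  0.017] 0.0276
(array([0.  , 1.23, 0.03]), np.float64(-0.002))
```

Upright and centred. Lowering into the middle well: to 0.217 first, then 0.189.

{"api": "jog_arm", "payload": {"targets": [[2.4,[0,0.4,0.02],0],[2.4,[0,0.65,0.02],0],[2.4,[0,0.8,0.02],0],[2.4,[0,0.95,0.02],0],[2.4,[0,1.1,0.02],0],[2.4,[0,1.25,0.02],0],[2.4,[0,1.4,0.02],0],[2.4,[0,1.5,0.02],0],[2.4,[0,1.5,0.02],0]]}}

```text
time_s: 17.8
ee_pos: [0.5526, 0.1355, 0.217]
eef_rot: [-1.571, 0.0, 0.783]
force: [-0.1, -0.8, -0.9]
grip_width: 0.0277
```

Entered freely.

{"api": "jog_arm", "payload": {"targets": [[2.4,[0,0.4,0],0],[2.4,[0,0.9,0],0],[2.4,[0,1.4,0],0],[2.4,[0,1.9,0],0],[2.4,[0,2.4,0],0],[2.4,[0,2.7,0],0],[2.4,[0,2.9,0],0],[2.4,[0,2.9,0],0]]}}

```text
time_s: 18.6
ee_pos: [0.5526, 0.1356, 0.1878]
eef_rot: [-1.571, 0.0, 0.783]
force: [-0.4, -0.3, -3.6]
grip_width: 0.0277
```

{"api": "jog_arm", "payload": {"targets": [[2.4,[0,0.1,0],0],[2.4,[0,0.3,0],0],[2.4,[0,0.3,0],0]]}}

```text
time_s: 18.9
ee_pos: [0.5526, 0.1356, 0.185]
eef_rot: [-1.571, 0.0, 0.783]
force: [-0.1, -0.3, -3.4]
grip_width: 0.0273
```

{"api": "jog_arm", "payload": {"targets": [[2.4,[0,0.1,0],0],[2.4,[0,0.25,0],0],[2.4,[0,0.25,0],0]]}}

```text
time_s: 19.2
ee_pos: [0.5526, 0.1356, 0.1825]
eef_rot: [-1.571, 0.0, 0.783]
force: [-0.5, -1.6, -2.7]
grip_width: 0.0272
```

{"api": "jog_arm", "payload": {"targets": [[2.4,[0,0.1,0],0],[2.4,[0,0.25,0],0],[2.4,[0,0.25,0],0]]}}

```text
time_s: 19.5
ee_pos: [0.5527, 0.1356, 0.1802]
eef_rot: [-1.571, -0.0, 0.783]
force: [-0.0, -0.7, -0.1]
grip_width: 0.0275
```

{"api": "jog_arm", "payload": {"targets": [[2.4,[0,0.1,0],0],[2.4,[0,0.2,0],0],[2.4,[0,0.2,0],0]]}}

```text
time_s: 19.8
ee_pos: [0.5531, 0.1356, 0.1797]
eef_rot: [-1.572, -0.001, 0.783]
force: [-3.8, -2.4, 12.8]
grip_width: 0.0275
```

Middle well bottoms at about 41 mm, so it has a slug. Now the left well, where I'll still measure the depth.

{"api": "jog_arm", "payload": {"targets": [[2.4,[0,-0.3,0],0],[2.4,[0,-0.9,0],0],[2.4,[0,-1.7,0],0],[2.4,[0,-2.6,0],0],[2.4,[0,-3.4,0],0],[2.4,[0,-4.1,0],0],[2.4,[0,-4.5,0],0],[2.4,[0,-4.8,0],0],[2.4,[0,-5.1,0],0],[2.4,[0,-5.4,0],0]]}}

```text
time_s: 20.8
ee_pos: [0.5526, 0.1355, 0.2322]
eef_rot: [-1.571, 0.0, 0.783]
force: [-0.1, 0.5, -3.2]
grip_width: 0.0277
```

{"api": "jog_arm", "payload": {"targets": [[2.4,[0.1,0,0.06],0],[2.4,[0.35,0,0.2],0],[2.4,[0.8,0,0.46],0],[2.4,[1.4,0,0.81],0],[2.4,[2.0,0,1.16],0],[2.4,[2.6,0,1.52],0],[2.4,[3.2,0,1.87],0],[2.4,[3.7,0,2.16],0],[2.4,[4.1,0,2.39],0],[2.4,[4.33,0,2.51],0]]}}

```text
time_s: 21.8
ee_pos: [0.5657, 0.1844, 0.2322]
eef_rot: [-1.571, 0.0, 0.783]
force: [0.0, 0.3, -4.1]
grip_width: 0.0275
```

{"api": "jog_arm", "payload": {"targets": [[2.4,[0,0,0],0],[2.4,[0,0,0],0],[2.4,[0,0,0],0]]}}

```text
time_s: 22.1
ee_pos: [0.5656, 0.1837, 0.2323]
eef_rot: [-1.571, -0.0, 0.783]
force: [-0.3, 0.3, -4.2]
grip_width: 0.0277
```

```bash
python3 - <<'E'
from h import *
lean(cam('wrist'),ctrl.get_obs()['ee_pos'][2]-.136)
E
python3 st.py l .22
```

```text
disc pred 168.3 seen 168.5 px/mm 1.11 [ -2.  -5. -15. -18.  -4.  12.  12.]
cap pred 250.9 seen 249.5 px/mm 1.11 [  0.  -6. -22. -34. -31. -13.  -2.]
22.15 [0.5656 0.1837 0.2323] [-1.5708 -0.      0.7827] [-0.54  0.53 -4.08] [ 0.035 -0.    -0.017] 0.0276
(array([0.01, 1.23, 0.03]), np.float64(-0.002))
```

{"api": "jog_arm", "payload": {"targets": [[2.4,[0,0.4,0.02],0],[2.4,[0,0.65,0.02],0],[2.4,[0,0.8,0.02],0],[2.4,[0,0.95,0.02],0],[2.4,[0,1.1,0.02],0],[2.4,[0,1.25,0.02],0],[2.4,[0,1.4,0.02],0],[2.4,[0,1.5,0.02],0],[2.4,[0,1.5,0.02],0]]}}

```text
time_s: 23.05
ee_pos: [0.5655, 0.184, 0.217]
eef_rot: [-1.571, 0.0, 0.783]
force: [-1.0, -0.8, -1.0]
grip_width: 0.0277
```

{"api": "jog_arm", "payload": {"targets": [[2.4,[0,0.4,0],0],[2.4,[0,0.9,0],0],[2.4,[0,1.4,0],0],[2.4,[0,1.9,0],0],[2.4,[0,2.4,0],0],[2.4,[0,2.7,0],0],[2.4,[0,3.0,0],0],[2.4,[0,3.2,0],0],[2.4,[0,3.4,0],0],[2.4,[0,3.4,0],0]]}}

```text
time_s: 24.05
ee_pos: [0.5654, 0.1841, 0.1828]
eef_rot: [-1.571, 0.0, 0.783]
force: [0.0, -0.6, -2.5]
grip_width: 0.0274
```

{"api": "jog_arm", "payload": {"targets": [[2.4,[0,0.2,0],0],[2.4,[0,0.4,0],0],[2.4,[0,0.4,0],0]]}}

```text
time_s: 24.35
ee_pos: [0.5654, 0.1841, 0.1789]
eef_rot: [-1.571, 0.0, 0.783]
force: [-0.2, -0.8, -2.0]
grip_width: 0.0272
```

Next to 0.162. The shallow range ends at 0.177 and the full-depth range starts at 0.159.

{"api": "jog_arm", "payload": {"targets": [[2.4,[0,0.2,0],0],[2.4,[0,0.4,0],0],[2.4,[0,0.4,0],0]]}}

```text
time_s: 24.65
ee_pos: [0.5654, 0.1841, 0.1749]
eef_rot: [-1.571, 0.0, 0.783]
force: [0.2, -0.2, -2.9]
grip_width: 0.0274
```

{"api": "jog_arm", "payload": {"targets": [[2.4,[0,0.3,0],0],[2.4,[0,0.7,0],0],[2.4,[0,1.1,0],0],[2.4,[0,1.3,0],0],[2.4,[0,1.3,0],0]]}}

```text
time_s: 25.15
ee_pos: [0.5654, 0.1841, 0.1617]
eef_rot: [-1.571, 0.0, 0.783]
force: [-0.2, -0.2, -2.8]
grip_width: 0.0272
```

{"api": "jog_arm", "payload": {"targets": [[2.4,[0,0.1,0],0],[2.4,[0,0.25,0],0],[2.4,[0,0.25,0],0]]}}

```text
time_s: 25.45
ee_pos: [0.5655, 0.1841, 0.1596]
eef_rot: [-1.571, 0.0, 0.783]
force: [-0.5, -0.4, -2.4]
grip_width: 0.0273
```

{"api": "jog_arm", "payload": {"targets": [[2.4,[0,0.1,0],0],[2.4,[0,0.15,0],0],[2.4,[0,0.15,0],0]]}}

```text
time_s: 25.75
ee_pos: [0.5655, 0.184, 0.1582]
eef_rot: [-1.571, 0.0, 0.783]
force: [-1.1, -1.0, -1.2]
grip_width: 0.0275
```

{"api": "jog_arm", "payload": {"targets": [[2.4,[0,0.1,0],0],[2.4,[0,0.15,0],0],[2.4,[0,0.15,0],0]]}}

```text
time_s: 26.05
ee_pos: [0.5655, 0.184, 0.1566]
eef_rot: [-1.571, 0.0, 0.783]
force: [-0.7, -0.6, -0.9]
grip_width: 0.0275
```

{"api": "jog_arm", "payload": {"targets": [[2.4,[0,0.1,0],0],[2.4,[0,0.15,0],0],[2.4,[0,0.15,0],0]]}}

```text
time_s: 26.35
ee_pos: [0.5655, 0.184, 0.1551]
eef_rot: [-1.571, 0.0, 0.783]
force: [-0.7, -0.6, -0.2]
grip_width: 0.0273
```

{"api": "jog_arm", "payload": {"targets": [[2.4,[0,0.1,0],0],[2.4,[0,0.15,0],0],[2.4,[0,0.15,0],0]]}}

```text
time_s: 26.65
ee_pos: [0.5655, 0.1841, 0.1536]
eef_rot: [-1.571, 0.0, 0.783]
force: [-1.5, -0.4, -1.3]
grip_width: 0.0276
```

{"api": "jog_arm", "payload": {"targets": [[2.4,[0,0.1,0],0],[2.4,[0,0.15,0],0],[2.4,[0,0.15,0],0]]}}

```text
time_s: 26.95
ee_pos: [0.5655, 0.1841, 0.1521]
eef_rot: [-1.571, 0.0, 0.783]
force: [0.0, -0.5, -1.3]
grip_width: 0.0276
```

{"api": "jog_arm", "payload": {"targets": [[2.4,[0,0.1,0],0],[2.4,[0,0.15,0],0],[2.4,[0,0.15,0],0]]}}

```text
time_s: 27.25
ee_pos: [0.5656, 0.1841, 0.1509]
eef_rot: [-1.571, -0.0, 0.783]
force: [-1.1, -1.9, 1.5]
grip_width: 0.0271
```

{"api": "jog_arm", "payload": {"targets": [[2.4,[0,0.1,0],0],[2.4,[0,0.1,0],0],[2.4,[0,0.1,0],0]]}}

```text
time_s: 27.55
ee_pos: [0.5657, 0.1841, 0.1506]
eef_rot: [-1.571, -0.001, 0.783]
force: [-2.1, -1.9, 7.8]
grip_width: 0.0276
```

Bottom at about 70 mm with force 7.8 N and rising. Releasing and withdrawing upward.

{"api": "jog_arm", "payload": {"targets": [[5,[0,0,0],0],[5,[0,0,0],0],[5,[0,0,0],0],[6,[0,0,0],0],[6,[0,0,0],0]], "grip_force": 20}}

```text
time_s: 28.05
ee_pos: [0.5655, 0.1841, 0.1496]
eef_rot: [-1.571, 0.0, 0.783]
force: [-0.4, -1.3, -0.5]
grip_width: 0.0594
```

{"api": "jog_arm", "payload": {"targets": [[6,[0,-1,0],0],[6,[0,-3,0],0],[6,[0,-6,0],0],[6,[0,-9,0],0],[6,[0,-12,0],0],[6,[0,-12,0],0],[6,[0,-12,0],0],[6,[0,-12,0],0]]}}

```text
time_s: 28.85
ee_pos: [0.5652, 0.1839, 0.2688]
eef_rot: [-1.57, 0.001, 0.783]
force: [-0.6, -0.6, -0.8]
grip_width: 0.0603
```

```bash
python3 st.py l .22
python3 - <<'E'
from h import *
c=cam('wrist');s=cam('scene');
print('scene pix of expected head top, foot', proj(s,(.5655,.184,.175)),proj(s,(.5655,.184,.102)),'wrist head top',proj(c,(.5655,.184,.175)),proj(c,(.5655,.184,.118)))
save('w9',np.hstack([cv2.resize(c['img'][80:280,220:420],(400,400)),cv2.resize(s['img'][165:265,325:425],(400,400),interpolation=cv2.INTER_CUBIC)]))
# depth height of head top
import itertools
z=[depthpt(c,u,v)[2] for u,v in itertools.product(*[range(int(x)-4,int(x)+5) for x in proj(c,(.5655,.184,.175))])];print('head top z',np.median(z))
E
```

```text
28.85 [0.5652 0.1839 0.2688] [-1.57e+00  1.40e-03  7.83e-01] [-0.58 -0.62 -0.76] [-0.018 -0.007 -0.038] 0.0603
(array([ 0.03,  4.88, -0.03]), np.float64(-0.002))
scene pix of expected head top, foot [400.15704847 196.2731344 ] [395.37425513 215.6190128 ] wrist head top [314.95869339 206.63816924] [314.83635393 191.42021814]
head top z 0.1732426645801578
```

View pics/w9.png

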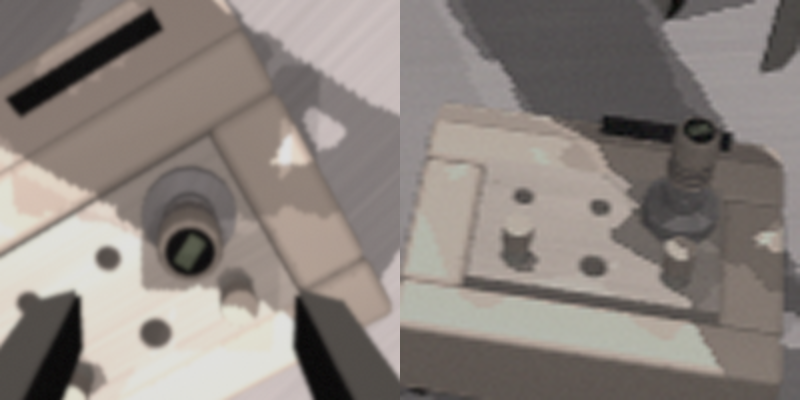

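The thermometer stands upright in the left well. The wrist view puts its cap at (315,205), against (315,207) predicted. The tubes are in place and the gripper is clear.

```bash
python3 -c "
from h import *
print(ctrl.hand_in())"
```

```text
the job is handed in; nothing more can be done
None
```

The thermometer is standing in the left front well, which is the full-depth one, with its stem pressed to the bottom. I let go, withdrew upward and handed the job in at about 29 s of the 58 s allowed.

| Well | Depth by stem | Force at bottom | Result |
|---|---|---|---|
| Right | about 36 mm | 11.7 N | spacer slug |
| Middle | about 41 mm | 12.8 N | spacer slug |
| Left | about 70 mm | 7.8 N | bare, full depth |

**Failed first try:** On the first try at the right well, the thermometer leaned in the grip after a fast carry. The stem met the block's surface about 6 mm off the well, at 11 N. I let it stand upright on the block, gripped it again and moved slowly; the lean checks afterwards agreed to about 1 px.

**Last checks:** After release, the head was within about 2 px of its predicted place. Its top measured 173 mm high, against 173 mm expected for that depth. The thermometer looked upright with its foot on the block. The tubes looked unmoved. The rack and dishes were not in the last view, but nothing was moved near them.

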